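# Transfer leak-tested feeding bottles to the sample rack in reverse order

### The arm

A 7-joint arm with a two-finger parallel gripper is mounted at the origin on the work surface. World frame = base frame: x ahead of the robot, y to its left, z up, the work surface at z = 0. Lengths are in mm, angles in rad, forces in N, time in s.
With the tool pointing down it reaches from about 350 to 900 mm from the base axis. Payload 8.1 kg.
Tool frame: the origin (TCP) lies on the mounting face of the last link; the fingertips stand 173 mm ahead of it and the grasp point (between the pads) lies 155 mm ahead of it (bot.hold_point_z is the distance from the TCP to the grasp point, in mm); z points along the fingers, y is the line along which they close (so a half turn about z gives the same grasp; the last joint's range is limited). The gripper opens to 85 mm and grips with 20 to 120 N. Pads are 22 mm wide; open, the fingers measure 114 mm over their backs; the gripper's body (76 mm by 85 mm) begins 54 mm behind the grasp point. The pads swing forward as they close: fully open they stand 13 mm farther back than shut.
Start: joints at [1.242, 0.434, 0.025, 1.573, -0.012, 1.134, -0.075], TCP at [139.904, -609.147, 404.723] pointing down, gripper open.
Joint ranges: [-2.62, 2.62], [-0.44, 2.09], [-1.27, 1.32], [0.08, 2.57], [-1.32, 4.46], [0.12, 2], [-2.74, 2.74]. Speed limits (rad/s): [2.22, 2.22, 3.01, 3.01, 3.14, 3.14, 3.14].

### API

Orientations are given as a 3x3 rotation matrix whose columns are the frame's x, y, z axes.
In Python, from bench import bot gives the robot as it stands. The module is installed in compiled form; this text tells all that it offers.
- The arm moves only by the tool step_arm, never from a script. Its arguments are lists of equal length, an entry for each row: "delta_pos": the shift along the world's x, y, z in a scale on which 1.0 is 600 mm, a list of three; "delta_rot": the turn, a rotation vector about the world's x, y, z in a scale on which 1.0 is 180 degrees, a list of three; "jaw": the finger opening in mm, from 0 to 85.4. In form: {"delta_pos": [[dx, dy, dz], ...], "delta_rot": [[rx, ry, rz], ...], "jaw": [jaw, ...]}. A call has 1 to 12 rows; each row is the pose to reach, as a shift and turn from the pose commanded when the call began; what a row does not reach only later rows make up. A row lasts 1/8 s, in which the tool goes at most 62.5 mm and 10.7 degrees, less where a joint would pass 70% of its speed; a pose out of reach is approached as far as the arm can. A call with a gripper value outside its range is refused whole. The fingers move at their own pace and stop on an object; "squeeze" is the grip in N (left out, the last holds). Time passes only in rows, so rows that repeat a pose let the fingers close. It gives the time, the measured TCP pose, the force, the opening and the grip force at its end, in the units of the state.
- bot.observe(): the state, without advancing time (a new reading comes with each control period).
- bot.get_image(name): name is "scene" or "side" or "wrist"; returns (picture, depth): 400x640x3 uint8, blue, green, red; 400x640 float32, mm along the optical axis (not along the pixel's ray), 0 where there is no reading.
- bot.get_calibration(name): a dict with "fx", "fy", "cx", "cy" (pixels), "pose" (4x4, takes a point from camera to world coordinates). Camera axes: x right, y up, looking along -z (the intrinsics and any distortion apply to the point x, -y, -z); pixel columns grow to the right and rows downward; lengths in mm; the calibration is good to about 2 mm. The wrist camera is an equidistant fisheye: a pixel r from the principal point sees the ray r / f radians off the axis. A picture is of the moment at which its call begins: read the wrist's pose just before it. get_calibration takes no time and is no camera call; for the wrist camera it gives the pose at the moment of the call.
- bot.sign_off(): hands the job in; it is judged then, once.
Trained networks look in the newest picture that a camera, given by its name, has taken for a name from the list of things; names that differ only in an ending like _2 or _b are one class to them, and where a whole thing is asked for, a point or a joint stands for the part that bears it (a point fixed in the world has none). Each returns a list of dicts, best first, with "score" (0 to 1); they miss things now and then, are a little off and sometimes report something else, mostly with a low value. They report only what shows in the picture. A call takes as long as a camera call.
- bot.spot_in(camera, query): "bbox" ([centre column, centre row, width, height] as shares, 0 to 1, of the picture: columns of its width, rows of its height, round what is visible of it).
The state is a dict: "time_s": time; "joint_positions": joint angles; "qvel": joint speeds; "joint_efforts": joint torques, N m; "ee_pos": TCP position; "tcp_rot": TCP orientation; "wrist_force": force on the tool from outside, world axes, zero at the start; "wrist_torque": the same for the moment, N m; "finger_gap": opening from 0.0 (shut) to 1.0 (fully open); "gripper_force": force on a finger pad.
Only numpy, scipy, OpenCV 4.12 (cv2) and the standard library are available. Lean on these libraries where they do the work, as an engineer would, in place of code of your own. Each camera call takes 0.05 s, during which the arm holds its last target. There are 200 camera calls.

### The job

Move the four feeding bottles one after another from the steel rack into the blue sample rack in reverse order, because the next inspector reads it from the other side: the bottle now at the left end of the steel rack (seen from the robot) goes into the compartment at the right end of the blue rack, the second from the left goes second from the right, and so on. Set each bottle down gently, upright on the floor of its own compartment, without dropping or tipping over any bottle, and leave the beaker, the carton and the timer where they are.

Things in the scene. Friction and masses are not known exactly. Their poses are not given: they have to be found in the camera images.
- pink_bottle: loose clear feeding bottle with pink cap and pink band, 122 mm tall, 70 to 130 g; body 52 mm across up to 64 mm high, then a shoulder; grip the cap: a cylinder 42 mm across, 84 to 118 mm above the underside. Origin: centre of the underside, z up; round, so yaw means nothing. Starts upright in the steel rack on the pad of its own colour (pad top 8 mm above the table).
- teal_bottle: loose clear feeding bottle with teal cap and teal band, 122 mm tall, 70 to 130 g; body 52 mm across up to 64 mm high, then a shoulder; grip the cap: a cylinder 42 mm across, 84 to 118 mm above the underside. Origin: centre of the underside, z up; round, so yaw means nothing. Starts upright in the steel rack on the pad of its own colour (pad top 8 mm above the table).
- yellow_bottle: loose clear feeding bottle with yellow cap and yellow band, 122 mm tall, 70 to 130 g; body 52 mm across up to 64 mm high, then a shoulder; grip the cap: a cylinder 42 mm across, 84 to 118 mm above the underside. Origin: centre of the underside, z up; round, so yaw means nothing. Starts upright in the steel rack on the pad of its own colour (pad top 8 mm above the table).
- navy_bottle: loose clear feeding bottle with navy cap and navy band, 122 mm tall, 70 to 130 g; body 52 mm across up to 64 mm high, then a shoulder; grip the cap: a cylinder 42 mm across, 84 to 118 mm above the underside. Origin: centre of the underside, z up; round, so yaw means nothing. Starts upright in the steel rack on the pad of its own colour (pad top 8 mm above the table).
- pink_tag: fixed pink pad, 66 x 66 x 3 mm, on the floor of one steel-rack compartment, with a pink tab 40 mm wide over the rack's +x rim; marks where the pink-capped bottle starts. Origin: centre of the pad's underside.
- teal_tag: fixed teal pad, 66 x 66 x 3 mm, on the floor of one steel-rack compartment, with a teal tab 40 mm wide over the rack's +x rim; marks where the teal-capped bottle starts. Origin: centre of the pad's underside.
- yellow_tag: fixed yellow pad, 66 x 66 x 3 mm, on the floor of one steel-rack compartment, with a yellow tab 40 mm wide over the rack's +x rim; marks where the yellow-capped bottle starts. Origin: centre of the pad's underside.
- navy_tag: fixed navy pad, 66 x 66 x 3 mm, on the floor of one steel-rack compartment, with a navy tab 40 mm wide over the rack's +x rim; marks where the navy-capped bottle starts. Origin: centre of the pad's underside.
- steel_rack: stainless steel rack, full at the start: fixed row of four open-topped compartments, 82 x 318 mm, 20 mm high; floor and walls 5 and 4 mm thick, compartments 74 x 74 mm inside. Origin: centre of the underside, z up, +y to the left end seen from the robot (turned up to 0.12 rad). Compartment centres: x = 0, y = -117, -39, 39, 117 mm. Nearer or farther of the two.
- blue_rack: blue rack with white floors, empty at the start: fixed row of four open-topped compartments, 82 x 318 mm, 20 mm high; floor and walls 5 and 4 mm thick, compartments 74 x 74 mm inside. Origin: centre of the underside, z up, +y to the left end seen from the robot (turned up to 0.12 rad). Compartment centres: x = 0, y = -117, -39, 39, 117 mm. About 180 mm before or behind the steel rack.
- beaker: bystander: loose clear glass beaker, 70 mm across at the rim, 85 mm tall, off to one side of the racks. Origin: centre of its underside.
- carton: bystander: loose brown cardboard carton, 90 x 70 x 60 mm high, off to one side of the racks. Origin: centre of its underside.
- timer: bystander: loose flat white timer with a black screen, 60 x 60 x 22 mm high, off to one side of the racks. Origin: centre of its underside.

How it is judged:
By the outcome, as a careful person would: the job done as asked, in the order asked, and still so for the second after the job is handed in, with the robot touching nothing.
It also fails if it takes over 120 s, if anything falls off the work surface, if the arm or the gripper's body presses on something with over 40 N, if the wrist force passes 120 N, or if a joint passes its speed limit or range.

## Working session

There is one attempt and no reset: what is moved stays moved. The work goes in short steps, Python scripts to look and compute and a tool call to move; the robot and the scene stay as the last step left them, time stands still between calls to the robot, and variables do not carry over. Pictures are saved under pics/ and viewed, at most 14 in all, crops included, and the job is handed in when it is done.

Besides the shell and the picture viewer there is one more tool, called after "Request:" by a JSON object that holds its "op" and its "data". step_arm: Moves the arm, as the interface text tells. Its arguments: {"type":"object","properties":{"delta_pos":{"type":"array"},"delta_rot":{"type":"array"},"jaw":{"type":"array"},"squeeze":{"type":"number"}},"required":["delta_pos","delta_rot","jaw"]}

```bash
mkdir -p pics
cat > h.py <<'E'
from bench import bot
import numpy as np, cv2
def world(cam,d,u,v,cal=None):
    c=cal or bot.get_calibration(cam); z=d
    p=np.array([(u-c["cx"])/c["fx"]*z,-(v-c["cy"])/c["fy"]*z,-z,1.0])
    return (np.array(c["pose"])@p)[:3]
def cloud(cam,d):
    c=bot.get_calibration(cam); v,u=np.mgrid[:400,:640]
    P=np.stack([(u-c["cx"])/c["fx"]*d,-(v-c["cy"])/c["fy"]*d,-d,np.ones_like(d)],-1)@np.array(c["pose"]).T
    return P[...,:3]
E
python3 - <<'E'
from h import *
s=bot.observe(); print({k:np.round(v,3).tolist() for k,v in s.items()})
for n in("scene","side"):
    c=bot.get_calibration(n); print(n,{k:np.round(v,3).tolist() for k,v in c.items()})
    im,d=bot.get_image(n); cv2.imwrite(f"pics/{n}0.png",im); np.save(n+"0.npy",d); cv2.imwrite(n+"0.png",im)
    for q in("pink_bottle","teal_bottle","yellow_bottle","navy_bottle","steel_rack","blue_rack","pink_tag","navy_tag"):
        r=bot.spot_in(n,q)
        for x in r[:1]: print(q,round(x["score"],2),np.round(np.array(x["bbox"])*[640,400,640,400]))
E
```

```text
{'time_s': 0.0, 'joint_positions': [1.242, 0.435, 0.025, 1.574, -0.012, 1.134, -0.075], 'qvel': [0.001, -0.0, 0.002, -0.0, 0.0, -0.0, -0.0], 'joint_efforts': [-0.0, -67.047, 1.025, -31.622, 0.016, 0.013, -0.0], 'ee_pos': [139.845, -608.921, 403.939], 'tcp_rot': [[0.975, 0.224, -0.0], [0.224, -0.975, 0.001], [-0.0, -0.002, -1.0]], 'wrist_force': [-0.145, 0.205, 0.085], 'wrist_torque': [-0.002, 0.032, -0.041], 'gripper_force': 0.0, 'finger_gap': 0.999}
scene {'fx': 363.625, 'fy': 363.625, 'cx': 317.055, 'cy': 195.671, 'pose': [[0.254, -0.737, 0.627, 1055.197], [0.967, 0.195, -0.163, -125.875], [-0.002, 0.647, 0.762, 706.058], [0.0, 0.0, 0.0, 1.0]]}
pink_bottle 0.93 [294. 244.  25.  50.]
teal_bottle 0.85 [330. 233.  27.  48.]
yellow_bottle 0.8 [366. 225.  22.  41.]
navy_bottle 0.67 [395. 216.  32.  51.]
steel_rack 0.62 [345. 246. 147.  66.]
blue_rack 0.77 [284. 197. 129.  53.]
pink_tag 0.76 [296. 265.  34.  31.]
navy_tag 0.82 [394. 237.  32.  27.]
side {'fx': 459.237, 'fy': 459.237, 'cx': 319.257, 'cy': 205.992, 'pose': [[0.996, 0.054, -0.066, 430.108], [-0.084, 0.467, -0.88, -1207.123], [-0.016, 0.883, 0.47, 680.353], [0.0, 0.0, 0.0, 1.0]]}
pink_bottle 0.75 [365. 207.  18.  43.]
teal_bottle 0.67 [368. 220.  36.  14.]
yellow_bottle 0.92 [353. 180.  15.  42.]
navy_bottle 0.54 [349. 171.  12.  37.]
steel_rack 0.92 [358. 209.  48.  57.]
blue_rack 0.71 [302. 229.  28.  63.]
pink_tag 0.69 [369. 221.  35.  13.]
```

Run:
```python
from h import *
a=cv2.imread("scene0.png"); b=cv2.imread("side0.png")
cv2.imwrite("pics/c0.png",cv2.resize(a[150:310,160:480],None,fx=2.5,fy=2.5,interpolation=2))
cv2.imwrite("pics/c1.png",cv2.resize(b[110:310,200:470],None,fx=2.8,fy=2.8,interpolation=2))
```

```text
(no output)
```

View pics/c0.png

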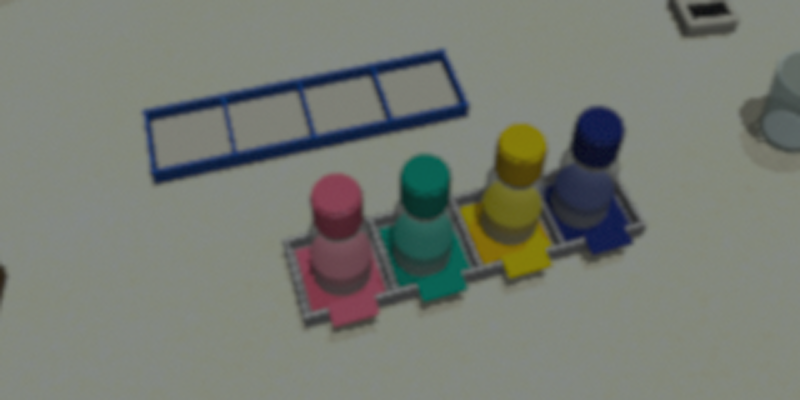

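View pics/c1.png

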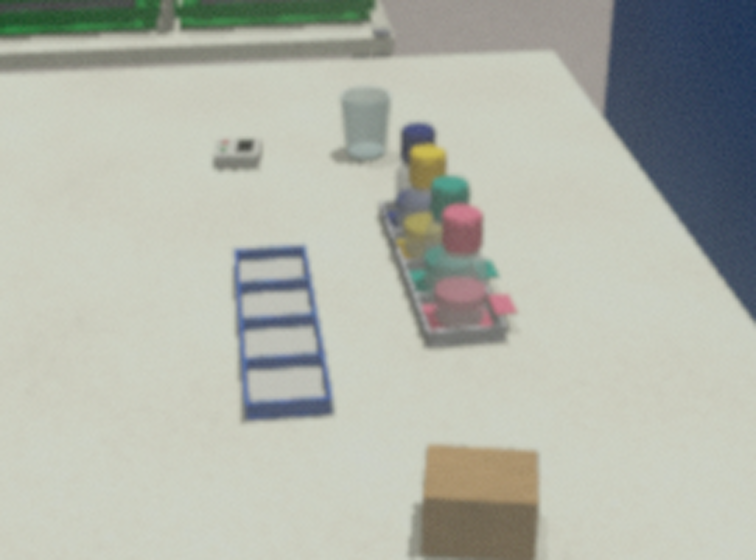

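The scene view shows the steel rack at crop rows 120–320. From the robot's left to its right it holds navy, yellow, teal and pink. The blue rack is empty and nearer the robot. The side view agrees: timer and beaker are on the far +y side, the carton on the -y side.

```bash
cat > m.py <<'E'
from h import *
import scipy.optimize as so
HUE=dict(pink=(165,179),teal=(75,95),yellow=(18,35),navy=(110,130))
def blue_rack(P,im,cam):
    hsv=cv2.cvtColor(im,cv2.COLOR_BGR2HSV); H,S,V=cv2.split(hsv)
    m=(H>100)&(H<125)&(S>120)&(V>35)&(P[...,2]>8)&(P[...,2]<30)
    n,l,st,ce=cv2.connectedComponentsWithStats(m.astype(np.uint8))
    k=1+np.argmax(st[1:,4]); Q=P[l==k]
    r=cv2.minAreaRect(Q[:,:2].astype(np.float32)); return len(Q),r,np.median(Q[:,2]),Q
E
python3 - <<'E'
from m import *
for cam in("scene","side"):
    im=cv2.imread(cam+"0.png"); d=np.load(cam+"0.npy"); P=cloud(cam,d)
    H,S,V=cv2.split(cv2.cvtColor(im,cv2.COLOR_BGR2HSV))
    tab=P[(np.abs(P[...,0]-500)<250)&(np.abs(P[...,1])<350)&(d>0)]
    print(cam,"table z",np.median(tab[:,2]))
    for n,(a,b) in HUE.items():
        m=(H>=a)&(H<=b)&(S>110)&(P[...,2]>80)&(P[...,2]<145)&(d>0)&(P[...,0]>300)
        m=cv2.erode(m.astype(np.uint8),np.ones((2,2)))>0
        Q=P[m]
        if len(Q)<10: print(n,len(Q)); continue
        zt=np.percentile(Q[:,2],92); T=Q[Q[:,2]>zt-6]
        # fit circle r=21 to side points
        Sd=Q[(Q[:,2]<zt-8)]
        f=so.least_squares(lambda c:np.hypot(Sd[:,0]-c[0],Sd[:,1]-c[1])-21,T[:,:2].mean(0),loss="soft_l1").x
        print(n,len(Q),"ztop",zt.round(1),"top ctr",T[:,:2].mean(0).round(1),cv2.minAreaRect(T[:,:2].astype(np.float32))[:2],"side fit",f.round(1),len(Sd))
    k,r,z,Q=blue_rack(P,im,cam); print("blue",k,np.round(r[0],1),np.round(r[1],1),r[2],z)
E
```

```text
scene table z -0.522721445999764
pink 338 ztop 129.6 top ctr [650.2 -65.5] ((649.23291015625, -65.41740417480469), (32.42970657348633, 33.11573028564453)) side fit [644.2 -64.7] 108
teal 362 ztop 129.5 top ctr [648.7   6.8] ((648.0786743164062, 7.686485290527344), (33.52874755859375, 34.439998626708984)) side fit [643.4   8.2] 129
yellow 362 ztop 129.2 top ctr [637.6  91.2] ((637.2011108398438, 91.79058837890625), (34.686737060546875, 34.99212646484375)) side fit [632.6  93.7] 142
navy 295 ztop 129.3 top ctr [637.4 159.6] ((635.6502075195312, 160.9706268310547), (32.42610168457031, 32.06258773803711)) side fit [631.5 162.8] 112
blue 829 [459.1 -60.7] [ 85.1 312.2] 1.1206477880477905 14.262862962567056
side table z 1.3066087388466485
pink 0
teal 19 ztop 131.4 top ctr [642.4  -4.4] ((642.60498046875, -4.510740280151367), (20.60297966003418, 15.790565490722656)) side fit [642.4  -4.4] 0
yellow 98 ztop 131.0 top ctr [631.7  81.1] ((631.1709594726562, 81.06109619140625), (22.63627815246582, 29.25347900390625)) side fit [633.4  94.3] 51
navy 1
blue 1252 [1387.6  672.5] [1751.2   17.2] 89.93930053710938 19.026576175955086
```

The rows are not in the units I measure in: shifts go in shares of 600 mm and turns go in shares of 180 degrees. I convert before sending: 549 mm / 600 = 0.915, 340 mm / 600 = 0.5667, 1.37 rad / 3.1416 = 0.4361.

Request:
{"op": "step_arm", "data": {"delta_pos": [[0.095, 0.1533, 0.0067], [0.1883, 0.305, 0.0133], [0.2833, 0.4583, 0.0217], [0.3783, 0.61, 0.0283], [0.4717, 0.7633, 0.035], [0.5667, 0.915, 0.0433], [0.5667, 0.915, 0.0433], [0.5667, 0.915, 0.0433], [0.5667, 0.915, 0.0433], [0.5667, 0.915, 0.0433], [0.5667, 0.915, 0.0433], [0.5667, 0.915, 0.0433]], "delta_rot": [[0, 0, 0.0573], [0, 0, 0.1146], [0, 0, 0.1719], [0, 0, 0.2292], [0, 0, 0.2865], [0, 0, 0.3438], [0, 0, 0.4011], [0, 0, 0.4361], [0, 0, 0.4361], [0, 0, 0.4361], [0, 0, 0.4361], [0, 0, 0.4361]], "jaw": [85, 85, 85, 85, 85, 85, 85, 85, 85, 85, 85, 85]}}

```text
time_s: 2.4
ee_pos: [480.5, -58.5, 430.8]
tcp_rot: [[-0.029, 1.0, 0.001], [1.0, 0.029, 0.001], [0.001, 0.001, -1.0]]
wrist_force: [-0.8, -0.6, -0.2]
finger_gap: 0.992
gripper_force: 0.0
```

```bash
cat > w.py <<'E'
from m import *
def wcloud(cal,d):
    v,u=np.mgrid[:400,:640]; x=(u-cal["cx"])/cal["fx"]; y=(v-cal["cy"])/cal["fy"]; th=np.hypot(x,y)
    k=np.where(th>1e-9,np.tan(np.minimum(th,1.5))/np.maximum(th,1e-9),1)
    P=np.stack([x*k*d,-y*k*d,-d,np.ones_like(d)],-1)@np.array(cal["pose"]).T
    return P[...,:3]
def look(tag):
    cal=bot.get_calibration("wrist"); im,d=bot.get_image("wrist"); cv2.imwrite(f"pics/{tag}.png",im); np.save(tag+".npy",d)
    return im,d,wcloud(cal,d),cal
E
python3 - <<'E'
from w import *
im,d,P,cal=look("w1"); print(np.round(cal["pose"],3).tolist(),cal["fx"])
k,r,z,Q=blue_rack(P,im,"w"); print("blue",k,r,z)
H,S,V=cv2.split(cv2.cvtColor(im,cv2.COLOR_BGR2HSV))
for n,(a,b) in HUE.items():
    m=(H>=a)&(H<=b)&(S>110)&(P[...,2]>120)&(P[...,2]<140)&(d>0)
    Q=P[m]; print(n,len(Q), np.median(Q,0).round(1) if len(Q) else "", cv2.minAreaRect(Q[:,:2].astype(np.float32)) if len(Q) else "")
# blue in the side view
im=cv2.imread("side0.png");d=np.load("side0.npy");P=cloud("side",d);P[(P[...,0]<350)|(P[...,0]>560)]=-999
print(blue_rack(P,im,"")[:3])
E
```

```text
[[1.0, -0.027, -0.008, 478.097], [0.028, 0.962, 0.272, 11.083], [0.0, -0.272, 0.962, 400.263], [0.0, 0.0, 0.0, 1.0]] 309.70691628693146
blue 1830 ((455.9603576660156, -59.432525634765625), (80.1154556274414, 312.9049072265625), 0.9682336449623108) 19.87958970471189
pink 1042 [638.9 -62.9 129.4] ((641.4188842773438, -64.53325653076172), (37.254127502441406, 38.3381462097168), 46.48310470581055)
teal 1150 [638.3   7.9 129.3] ((641.0689086914062, 7.11619758605957), (37.740074157714844, 38.705257415771484), 65.62976837158203)
yellow 1184 [628.8  91.3 129.2] ((351.18731689453125, 50.089298248291016), (604.9193115234375, 65.10641479492188), 11.033876419067383)
navy 49 [632.9 143.7 125. ] ((633.7454833984375, 143.7958221435547), (16.050792694091797, 3.3889012336730957), 9.02029800415039)Traceback (most recent call last):
  File "<stdin>", line 10, in <module>
  File "m.py", line 8, in blue_rack
    k=1+np.argmax(st[1:,4]); Q=P[l==k]
        ~~~~~~~~~^^^^^^^^^^
    return _wrapfunc(a, 'argmax', axis=axis, out=out, **kwds)
    return bound(*args, **kwds)
ValueError: attempt to get argmax of an empty sequence
```

View pics/w1.png

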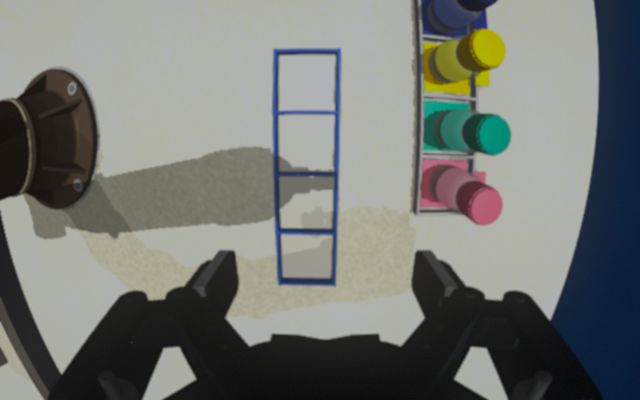

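The wrist view shows the blue rack at columns 275–340, rows 48–285, and the four caps at columns 470–510 on the right. Positions agree with the scene camera to about 3 mm.

Converted, 220 mm / 600 = 0.3667, 150 mm / 600 = 0.25.

Request:
{"op": "step_arm", "data": {"delta_pos": [[0.0583, 0.0833, 0], [0.1167, 0.1667, 0], [0.175, 0.25, 0], [0.25, 0.3667, -0.0333], [0.25, 0.3667, -0.0833], [0.25, 0.3667, -0.1333], [0.25, 0.3667, -0.1333]], "delta_rot": [[0, 0, 0], [0, 0, 0], [0, 0, 0], [0, 0, 0], [0, 0, 0], [0, 0, 0], [0, 0, 0]], "jaw": [85, 85, 85, 85, 85, 85, 85]}}

```text
time_s: 3.32
ee_pos: [629.5, 157.5, 348.1]
tcp_rot: [[-0.023, 1.0, -0.005], [1.0, 0.023, -0.003], [-0.003, -0.005, -1.0]]
wrist_force: [-0.4, -0.2, 0.0]
finger_gap: 0.99
gripper_force: 0.0
```

```bash
cat >> w.py <<'E'
def caps(im,d,P,names):
    H,S,V=cv2.split(cv2.cvtColor(im,cv2.COLOR_BGR2HSV)); out={}
    for n in names:
        a,b=HUE[n]
        m=((H>=a)&(H<=b)&(S>100)&(P[...,2]>120)&(P[...,2]<138)&(d>0)).astype(np.uint8)
        k,l,st,ce=cv2.connectedComponentsWithStats(m)
        if k<2: print(n,"none"); continue
        Q=P[l==1+np.argmax(st[1:,4])]
        c,r=cv2.minEnclosingCircle(Q[:,:2].astype(np.float32))
        print(n,len(Q),"circle",np.round(c,1),round(r,1),"mean",Q.mean(0).round(1))
E
python3 - <<'E'
from w import *
print(bot.observe()["ee_pos"])
im,d,P,cal=look("w2"); caps(im,d,P,HUE)
E
```

```text
[629.50616292 157.50513599 348.10240892]
pink none
teal none
yellow 2155 circle [632.5  94.5] 20.7 mean [632.6  97.7 128.6]
navy 2780 circle [631.7 165.2] 19.8 mean [631.4 166.2 129.1]
```

View pics/w2.png

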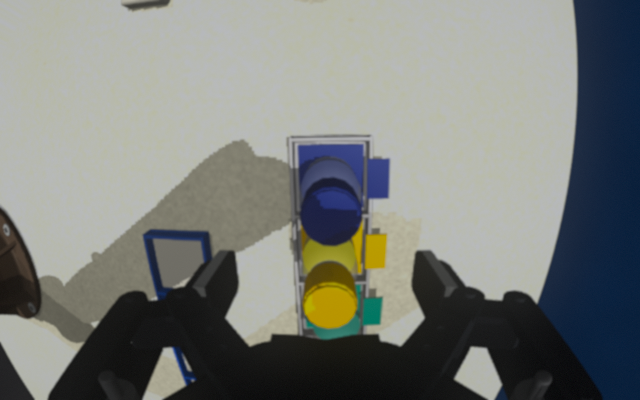

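Converted, -87 mm / 600 = -0.145, -82 mm / 600 = -0.1367.

Request:
{"op": "step_arm", "data": {"delta_pos": [[0.0033, 0.0067, -0.0333], [0.0033, 0.0067, -0.075], [0.0033, 0.0067, -0.1133], [0.0033, 0.0067, -0.1367], [0.0033, 0.0067, -0.145], [0.0033, 0.0067, -0.145], [0.0033, 0.0067, -0.145], [0.0033, 0.0067, -0.145], [0.0033, 0.0067, -0.145], [0.0033, 0.0067, -0.145], [0.0033, 0.0067, -0.145]], "delta_rot": [[0, 0, 0], [0, 0, 0], [0, 0, 0], [0, 0, 0], [0, 0, 0], [0, 0, 0], [0, 0, 0], [0, 0, 0], [0, 0, 0], [0, 0, 0], [0, 0, 0]], "jaw": [85, 85, 85, 85, 85, 85, 60, 46, 36, 36, 36], "squeeze": 35}}

```text
time_s: 4.75
ee_pos: [632.1, 164.0, 264.4]
tcp_rot: [[-0.025, 1.0, 0.001], [1.0, 0.025, 0.0], [0.0, 0.001, -1.0]]
wrist_force: [-1.0, -0.2, 6.0]
finger_gap: 0.485
gripper_force: 35.9
```

Converted, -175 mm / 600 = -0.2917, -173 mm / 600 = -0.2883.

Request:
{"op": "step_arm", "data": {"delta_pos": [[0, 0, 0.0133], [0, 0, 0.0417], [0, 0, 0.075], [-0.0133, 0, 0.0967], [-0.0467, 0, 0.1], [-0.1, 0, 0.1], [-0.1583, -0.0133, 0.1], [-0.2167, -0.0467, 0.1], [-0.2633, -0.0967, 0.1], [-0.2833, -0.1583, 0.1], [-0.2883, -0.225, 0.1], [-0.2883, -0.2917, 0.1]], "delta_rot": [[0, 0, 0], [0, 0, 0], [0, 0, 0], [0, 0, 0], [0, 0, 0], [0, 0, 0], [0, 0, 0], [0, 0, 0], [0, 0, 0], [0, 0, 0], [0, 0, 0], [0, 0, 0]], "jaw": [36, 36, 36, 36, 36, 36, 36, 36, 36, 36, 36, 36]}}

```text
time_s: 6.25
ee_pos: [458.0, -12.1, 324.6]
tcp_rot: [[-0.025, 1.0, 0.001], [1.0, 0.025, -0.001], [-0.001, 0.001, -1.0]]
wrist_force: [-0.1, -0.9, -1.0]
finger_gap: 0.482
gripper_force: 35.7
```

Converted, -166 mm / 600 = -0.2767, -158 mm / 600 = -0.2633.

Request:
{"op": "step_arm", "data": {"delta_pos": [[0, -0.0667, 0], [0, -0.1333, 0], [0, -0.1917, 0], [0, -0.2367, 0], [0, -0.2633, 0], [0, -0.2767, -0.0167], [0, -0.2767, -0.0417], [0, -0.2767, -0.0633], [0, -0.2767, -0.0633]], "delta_rot": [[0, 0, 0], [0, 0, 0], [0, 0, 0], [0, 0, 0], [0, 0, 0], [0, 0, 0], [0, 0, 0], [0, 0, 0], [0, 0, 0]], "jaw": [36, 36, 36, 36, 36, 36, 36, 36, 36]}}

```text
time_s: 7.38
ee_pos: [458.5, -176.1, 284.3]
tcp_rot: [[-0.027, 1.0, -0.003], [1.0, 0.027, 0.001], [0.001, -0.003, -1.0]]
wrist_force: [0.1, 0.0, -1.0]
finger_gap: 0.48
gripper_force: 35.7
```

Run:
```python
from w import *
print(bot.observe()["ee_pos"],bot.observe()["wrist_force"])
im,d,P,cal=look("w3")
a,_=bot.get_image("scene"); b,_=bot.get_image("side")
cv2.imwrite("pics/c3.png",np.hstack([cv2.resize(x,None,fx=2.6,fy=2.6,interpolation=2) for x in(a[150:320,180:330],b[170:340,210:360])]))
H,S,V=cv2.split(cv2.cvtColor(im,cv2.COLOR_BGR2HSV))
k,r,z,Q=blue_rack(P,im,"w"); print(k,r,z)
```

```text
[ 458.46593643 -176.14842375  284.27931877] [ 0.07801348  0.00425344 -1.02507734]
3423 ((457.1388244628906, -106.4928970336914), (80.7810287475586, 196.08059692382812), 0.9972740411758423) 19.8916467136375
```

View pics/c3.png

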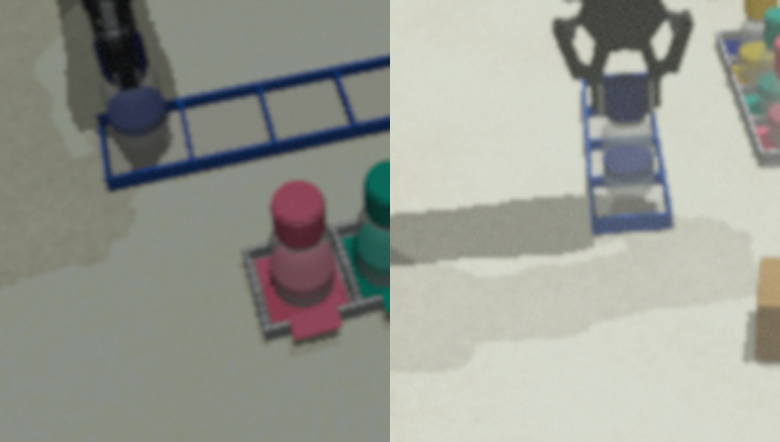

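The navy bottle hangs upright over the right-end blue compartment, at about column 137, row 110 in the left panel and column 628, row 180 in the right panel. It is clear of the walls, so I'm lowering it.

Converted, -25 mm / 600 = -0.0417, -24 mm / 600 = -0.04.

Request:
{"op": "step_arm", "data": {"delta_pos": [[0, -0.0017, -0.0133], [0, -0.0017, -0.025], [0, -0.0017, -0.0333], [0, -0.0017, -0.0383], [0, -0.0017, -0.04], [0, -0.0017, -0.0417], [0, -0.0017, -0.0417]], "delta_rot": [[0, 0, 0], [0, 0, 0], [0, 0, 0], [0, 0, 0], [0, 0, 0], [0, 0, 0], [0, 0, 0]], "jaw": [36, 36, 36, 36, 36, 36, 36]}}

```text
time_s: 8.4
ee_pos: [459.0, -178.1, 261.3]
tcp_rot: [[-0.025, 1.0, 0.0], [1.0, 0.025, -0.001], [-0.001, 0.0, -1.0]]
wrist_force: [-2.7, 0.8, 6.6]
finger_gap: 0.481
gripper_force: 36.3
```

Converted, 220 mm / 600 = 0.3667, 172 mm / 600 = 0.2867.

Request:
{"op": "step_arm", "data": {"delta_pos": [[0, 0, 0], [0, 0, 0], [0, 0, 0], [0, 0, 0], [0, 0, 0.0167], [0, 0, 0.0667], [0, 0, 0.1333], [0.0333, 0.05, 0.1533], [0.0833, 0.125, 0.1533], [0.1333, 0.2083, 0.1533], [0.1833, 0.2867, 0.1533], [0.2333, 0.3667, 0.1533]], "delta_rot": [[0, 0, 0], [0, 0, 0], [0, 0, 0], [0, 0, 0], [0, 0, 0], [0, 0, 0], [0, 0, 0], [0, 0, 0], [0, 0, 0], [0, 0, 0], [0, 0, 0], [0, 0, 0]], "jaw": [46, 56, 70, 85, 85, 85, 85, 85, 85, 85, 85, 85]}}

```text
time_s: 9.9
ee_pos: [599.7, 43.2, 353.5]
tcp_rot: [[-0.024, 1.0, 0.001], [1.0, 0.024, -0.0], [-0.0, 0.001, -1.0]]
wrist_force: [-0.2, -0.3, 0.7]
finger_gap: 0.997
gripper_force: 0.0
```

Converted, 50 mm / 600 = 0.0833, 35 mm / 600 = 0.0583.

Request:
{"op": "step_arm", "data": {"delta_pos": [[0.0417, 0.0583, 0], [0.0567, 0.0833, 0], [0.0567, 0.0833, 0], [0.0567, 0.0833, 0]], "delta_rot": [[0, 0, 0], [0, 0, 0], [0, 0, 0], [0, 0, 0]], "jaw": [85, 85, 85, 85]}}

```text
time_s: 10.4
ee_pos: [632.5, 90.0, 352.8]
tcp_rot: [[-0.023, 1.0, -0.0], [1.0, 0.023, -0.001], [-0.001, -0.0, -1.0]]
wrist_force: [-0.2, -0.5, 0.4]
finger_gap: 0.993
gripper_force: 0.0
```

Run:
```python
from w import *
print(bot.observe()["ee_pos"])
im,d,P,cal=look("w4"); caps(im,d,P,HUE)
a,_=bot.get_image("scene"); b,_=bot.get_image("side")
cv2.imwrite("pics/c4.png",np.hstack([cv2.resize(x,None,fx=2.6,fy=2.6,interpolation=2) for x in(a[150:320,180:330],b[170:340,210:360])]))
```

```text
[632.47279495  90.04645436 352.76765659]
pink none
teal 1757 circle [643.4   9.8] 20.4 mean [642.7  13.8 128.5]
yellow 2828 circle [632.8  94.6] 20.7 mean [632.6  96.1 129. ]
navy none
```

View pics/c4.png

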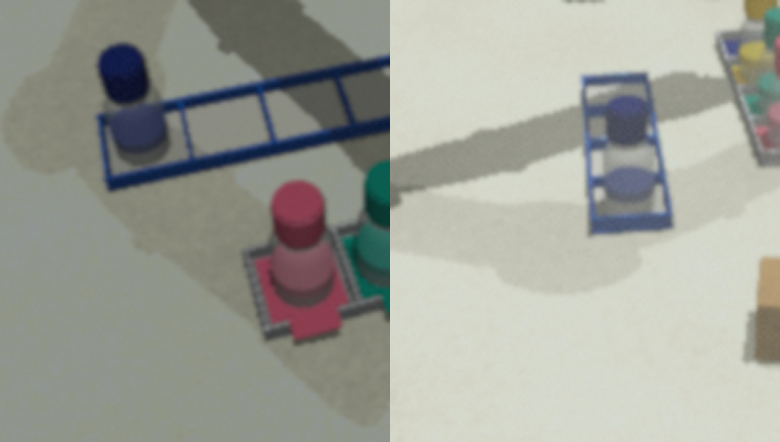

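Navy stands upright in the right-end compartment, with its base at about column 137, row 130 in the left panel. Next is yellow.

Converted, -89 mm / 600 = -0.1483, 2.5 mm / 600 = 0.0042.

Request:
{"op": "step_arm", "data": {"delta_pos": [[0, 0.0042, -0.0333], [0, 0.0042, -0.075], [0, 0.0042, -0.1133], [0, 0.0042, -0.1383], [0, 0.0042, -0.1483], [0, 0.0042, -0.1483], [0, 0.0042, -0.1483], [0, 0.0042, -0.1483], [0, 0.0042, -0.1483], [0, 0.0042, -0.1483], [0, 0.0042, -0.1483]], "delta_rot": [[0, 0, 0], [0, 0, 0], [0, 0, 0], [0, 0, 0], [0, 0, 0], [0, 0, 0], [0, 0, 0], [0, 0, 0], [0, 0, 0], [0, 0, 0], [0, 0, 0]], "jaw": [85, 85, 85, 85, 85, 85, 60, 46, 36, 36, 36], "squeeze": 35}}

```text
time_s: 11.92
ee_pos: [633.2, 94.5, 264.4]
tcp_rot: [[-0.025, 1.0, 0.001], [1.0, 0.025, 0.0], [0.0, 0.001, -1.0]]
wrist_force: [0.8, 0.3, 6.9]
finger_gap: 0.486
gripper_force: 35.7
```

Converted, -175 mm / 600 = -0.2917, -172 mm / 600 = -0.2867.

Request:
{"op": "step_arm", "data": {"delta_pos": [[0, 0, 0.0133], [0, 0, 0.0417], [0, 0, 0.075], [-0.0133, 0, 0.0967], [-0.0467, 0, 0.1], [-0.1, 0, 0.1], [-0.1583, -0.0133, 0.1], [-0.2167, -0.0467, 0.1], [-0.2667, -0.1, 0.1], [-0.2867, -0.1583, 0.1], [-0.2917, -0.2167, 0.1], [-0.2917, -0.2667, 0.1]], "delta_rot": [[0, 0, 0], [0, 0, 0], [0, 0, 0], [0, 0, 0], [0, 0, 0], [0, 0, 0], [0, 0, 0], [0, 0, 0], [0, 0, 0], [0, 0, 0], [0, 0, 0], [0, 0, 0]], "jaw": [36, 36, 36, 36, 36, 36, 36, 36, 36, 36, 36, 36]}}

```text
time_s: 13.42
ee_pos: [457.0, -66.8, 324.5]
tcp_rot: [[-0.024, 1.0, 0.001], [1.0, 0.024, -0.001], [-0.001, 0.001, -1.0]]
wrist_force: [0.8, -0.0, -1.6]
finger_gap: 0.479
gripper_force: 35.7
```

Converted, -63 mm / 600 = -0.105, -33.5 mm / 600 = -0.0558.

Request:
{"op": "step_arm", "data": {"delta_pos": [[0, -0.0333, 0], [0, -0.05, 0], [0, -0.0558, -0.01], [0, -0.0558, -0.03], [0, -0.0558, -0.0533], [0, -0.0558, -0.075], [0, -0.0558, -0.09], [0, -0.0558, -0.0983], [0, -0.0558, -0.1017], [0, -0.0558, -0.1033], [0, -0.0558, -0.105], [0, -0.0558, -0.105]], "delta_rot": [[0, 0, 0], [0, 0, 0], [0, 0, 0], [0, 0, 0], [0, 0, 0], [0, 0, 0], [0, 0, 0], [0, 0, 0], [0, 0, 0], [0, 0, 0], [0, 0, 0], [0, 0, 0]], "jaw": [36, 36, 36, 36, 36, 36, 36, 36, 36, 36, 36, 36]}}

```text
time_s: 14.92
ee_pos: [458.1, -99.2, 261.4]
tcp_rot: [[-0.025, 1.0, 0.001], [1.0, 0.025, -0.001], [-0.001, 0.001, -1.0]]
wrist_force: [-1.5, -0.3, 5.5]
finger_gap: 0.48
gripper_force: 36.3
```

Converted, 185 mm / 600 = 0.3083, 108 mm / 600 = 0.18.

Request:
{"op": "step_arm", "data": {"delta_pos": [[0, 0, 0], [0, 0, 0], [0, 0, 0], [0, 0, 0], [0, 0, 0.0167], [0, 0, 0.0667], [0, 0, 0.1333], [0.05, 0.03, 0.1533], [0.125, 0.0733, 0.1533], [0.2, 0.1167, 0.1533], [0.275, 0.16, 0.1533], [0.3083, 0.18, 0.1533]], "delta_rot": [[0, 0, 0], [0, 0, 0], [0, 0, 0], [0, 0, 0], [0, 0, 0], [0, 0, 0], [0, 0, 0], [0, 0, 0], [0, 0, 0], [0, 0, 0], [0, 0, 0], [0, 0, 0]], "jaw": [46, 56, 70, 85, 85, 85, 85, 85, 85, 85, 85, 85]}}

```text
time_s: 16.42
ee_pos: [644.6, 11.0, 353.2]
tcp_rot: [[-0.027, 1.0, 0.001], [1.0, 0.027, 0.002], [0.002, 0.001, -1.0]]
wrist_force: [-0.2, 0.3, -0.1]
finger_gap: 0.998
gripper_force: 0.0
```

Run:
```python
from w import *
print(bot.observe()["ee_pos"])
im,d,P,cal=look("w5"); caps(im,d,P,HUE)
a,_=bot.get_image("scene"); b,_=bot.get_image("side")
cv2.imwrite("pics/c5.png",np.hstack([cv2.resize(x,None,fx=2.6,fy=2.6,interpolation=2) for x in(a[150:320,180:330],b[170:340,210:360])]))
```

```text
[644.63185085  10.97632632 353.21687818]
pink 1845 circle [644.7 -62.1] 20.1 mean [644.9 -59.6 128.6]
teal 2556 circle [644.2  11.2] 20.3 mean [644.   11.8 129. ]
yellow none
navy 278 circle [ 465.3 -179.2] 18.3 mean [ 470.2 -177.9  125.4]
```

View pics/c5.png

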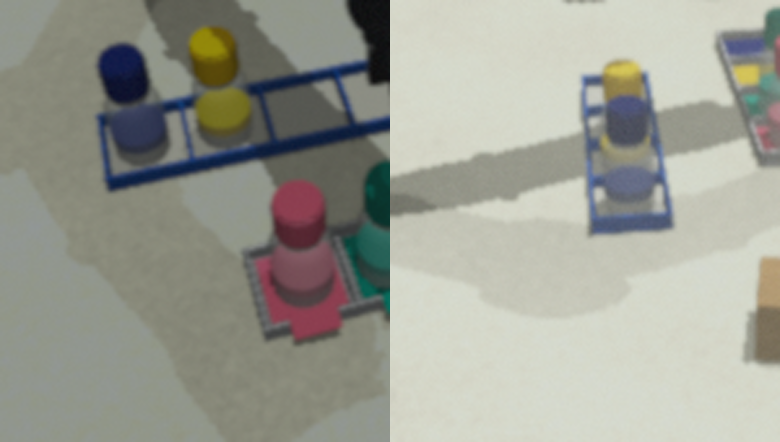

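Yellow stands upright second from the right, at about column 222, row 110 in the left panel. Next is teal.

Converted, -89 mm / 600 = -0.1483, -83 mm / 600 = -0.1383.

Request:
{"op": "step_arm", "data": {"delta_pos": [[0.0017, 0.0017, -0.0333], [0.0017, 0.0017, -0.075], [0.0017, 0.0017, -0.1133], [0.0017, 0.0017, -0.1383], [0.0017, 0.0017, -0.1483], [0.0017, 0.0017, -0.1483], [0.0017, 0.0017, -0.1483], [0.0017, 0.0017, -0.1483], [0.0017, 0.0017, -0.1483], [0.0017, 0.0017, -0.1483], [0.0017, 0.0017, -0.1483]], "delta_rot": [[0, 0, 0], [0, 0, 0], [0, 0, 0], [0, 0, 0], [0, 0, 0], [0, 0, 0], [0, 0, 0], [0, 0, 0], [0, 0, 0], [0, 0, 0], [0, 0, 0]], "jaw": [85, 85, 85, 85, 85, 85, 60, 46, 36, 36, 36], "squeeze": 35}}

```text
time_s: 17.95
ee_pos: [644.1, 10.0, 264.4]
tcp_rot: [[-0.025, 1.0, 0.001], [1.0, 0.025, -0.0], [-0.0, 0.001, -1.0]]
wrist_force: [-1.3, -0.5, 6.3]
finger_gap: 0.48
gripper_force: 35.3
```

Converted, -187.5 mm / 600 = -0.3125, -180 mm / 600 = -0.3.

Request:
{"op": "step_arm", "data": {"delta_pos": [[0, 0, 0.0133], [0, 0, 0.0417], [0, 0, 0.075], [-0.0133, 0, 0.0967], [-0.0467, 0, 0.1], [-0.1, -0.0083, 0.1], [-0.1583, -0.02, 0.1], [-0.2167, -0.0333, 0.1], [-0.2667, -0.045, 0.1], [-0.3, -0.05, 0.1], [-0.3125, -0.0517, 0.1], [-0.3125, -0.0517, 0.1]], "delta_rot": [[0, 0, 0], [0, 0, 0], [0, 0, 0], [0, 0, 0], [0, 0, 0], [0, 0, 0], [0, 0, 0], [0, 0, 0], [0, 0, 0], [0, 0, 0], [0, 0, 0], [0, 0, 0]], "jaw": [36, 36, 36, 36, 36, 36, 36, 36, 36, 36, 36, 36]}}

```text
time_s: 19.45
ee_pos: [456.4, -21.1, 324.2]
tcp_rot: [[-0.025, 1.0, 0.001], [1.0, 0.025, -0.0], [-0.0, 0.001, -1.0]]
wrist_force: [0.2, -0.1, -1.1]
finger_gap: 0.481
gripper_force: 35.7
```

Converted, -63 mm / 600 = -0.105, -62 mm / 600 = -0.1033.

Request:
{"op": "step_arm", "data": {"delta_pos": [[0, 0, -0.01], [0, 0, -0.03], [0, 0, -0.0533], [0, 0, -0.075], [0, 0, -0.09], [0, 0, -0.0983], [0, 0, -0.1017], [0, 0, -0.1033], [0, 0, -0.105], [0, 0, -0.105]], "delta_rot": [[0, 0, 0], [0, 0, 0], [0, 0, 0], [0, 0, 0], [0, 0, 0], [0, 0, 0], [0, 0, 0], [0, 0, 0], [0, 0, 0], [0, 0, 0]], "jaw": [36, 36, 36, 36, 36, 36, 36, 36, 36, 36]}}

```text
time_s: 20.7
ee_pos: [456.5, -21.1, 261.3]
tcp_rot: [[-0.025, 1.0, 0.001], [1.0, 0.025, -0.0], [-0.0, 0.001, -1.0]]
wrist_force: [-1.8, -0.4, 5.6]
finger_gap: 0.481
gripper_force: 36.3
```

Converted, 188 mm / 600 = 0.3133, 165 mm / 600 = 0.275.

Request:
{"op": "step_arm", "data": {"delta_pos": [[0, 0, 0], [0, 0, 0], [0, 0, 0], [0, 0, 0], [0, 0, 0.0167], [0, 0, 0.0667], [0, 0, 0.1333], [0.05, -0.0117, 0.1533], [0.125, -0.0283, 0.1533], [0.2, -0.0467, 0.1533], [0.275, -0.0633, 0.1533], [0.3133, -0.0717, 0.1533]], "delta_rot": [[0, 0, 0], [0, 0, 0], [0, 0, 0], [0, 0, 0], [0, 0, 0], [0, 0, 0], [0, 0, 0], [0, 0, 0], [0, 0, 0], [0, 0, 0], [0, 0, 0], [0, 0, 0]], "jaw": [46, 56, 70, 85, 85, 85, 85, 85, 85, 85, 85, 85]}}

```text
time_s: 22.2
ee_pos: [646.2, -65.0, 353.0]
tcp_rot: [[-0.024, 1.0, 0.001], [1.0, 0.024, 0.0], [0.0, 0.001, -1.0]]
wrist_force: [-0.2, -0.2, -0.1]
finger_gap: 0.996
gripper_force: 0.0
```

Run:
```python
from w import *
print(bot.observe()["ee_pos"])
im,d,P,cal=look("w6"); caps(im,d,P,HUE)
a,_=bot.get_image("scene"); b,_=bot.get_image("side")
cv2.imwrite("pics/c6.png",np.hstack([cv2.resize(x,None,fx=2.6,fy=2.6,interpolation=2) for x in(a[150:320,200:350],b[170:340,210:360])]))
```

```text
[646.17534541 -65.0001411  352.99349311]
pink 2661 circle [644.6 -62.2] 20.8 mean [644.7 -61.5 129. ]
teal 1382 circle [458.7 -22.8] 19.8 mean [461.1 -22.4 125.8]
yellow 1215 circle [459.9 -99. ] 20.2 mean [462.3 -98.  125.8]
navy none
```

View pics/c6.png

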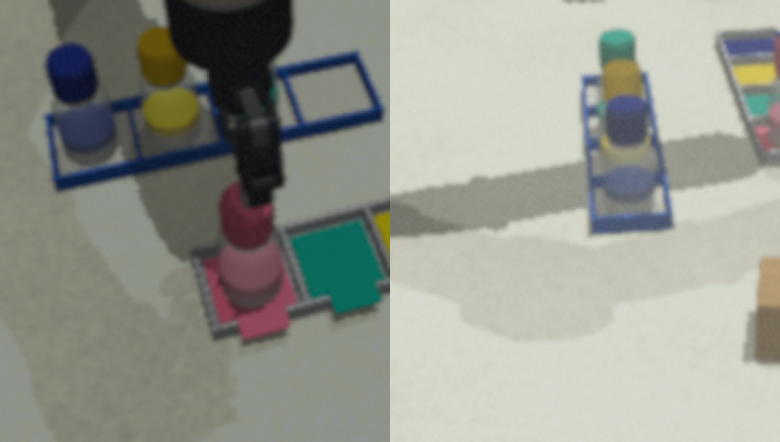

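Teal stands in the third compartment, with its cap measured at (459, -23). Next is pink, moving over the emptied steel compartments first.

Converted, -89 mm / 600 = -0.1483, -83 mm / 600 = -0.1383.

Request:
{"op": "step_arm", "data": {"delta_pos": [[0, 0.0017, -0.0333], [0, 0.0017, -0.075], [0, 0.0017, -0.1133], [0, 0.0017, -0.1383], [0, 0.0017, -0.1483], [0, 0.0017, -0.1483], [0, 0.0017, -0.1483], [0, 0.0017, -0.1483], [0, 0.0017, -0.1483], [0, 0.0017, -0.1483], [0, 0.0017, -0.1483]], "delta_rot": [[0, 0, 0], [0, 0, 0], [0, 0, 0], [0, 0, 0], [0, 0, 0], [0, 0, 0], [0, 0, 0], [0, 0, 0], [0, 0, 0], [0, 0, 0], [0, 0, 0]], "jaw": [85, 85, 85, 85, 85, 85, 60, 46, 36, 36, 36], "squeeze": 35}}

```text
time_s: 23.72
ee_pos: [644.7, -63.1, 264.4]
tcp_rot: [[-0.025, 1.0, 0.001], [1.0, 0.025, -0.0], [-0.0, 0.001, -1.0]]
wrist_force: [-0.2, -0.0, 6.1]
finger_gap: 0.482
gripper_force: 35.8
```

Converted, -160 mm / 600 = -0.2667, -130 mm / 600 = -0.2167.

Request:
{"op": "step_arm", "data": {"delta_pos": [[0, 0, 0.0133], [0, 0, 0.0417], [0, 0, 0.075], [0, 0.0133, 0.0967], [0, 0.0467, 0.1], [0, 0.1, 0.1], [-0.0133, 0.1533, 0.1], [-0.0467, 0.1867, 0.1], [-0.1, 0.1983, 0.1], [-0.1583, 0.2, 0.1], [-0.2167, 0.2, 0.1], [-0.2667, 0.2, 0.1]], "delta_rot": [[0, 0, 0], [0, 0, 0], [0, 0, 0], [0, 0, 0], [0, 0, 0], [0, 0, 0], [0, 0, 0], [0, 0, 0], [0, 0, 0], [0, 0, 0], [0, 0, 0], [0, 0, 0]], "jaw": [36, 36, 36, 36, 36, 36, 36, 36, 36, 36, 36, 36]}}

```text
time_s: 25.22
ee_pos: [482.5, 58.4, 323.4]
tcp_rot: [[-0.027, 1.0, -0.001], [1.0, 0.027, 0.0], [0.0, -0.001, -1.0]]
wrist_force: [0.7, -0.5, -0.6]
finger_gap: 0.482
gripper_force: 35.7
```

Converted, -63 mm / 600 = -0.105, -62 mm / 600 = -0.1033.

Request:
{"op": "step_arm", "data": {"delta_pos": [[-0.03, 0, 0], [-0.045, 0, 0], [-0.0492, 0, -0.01], [-0.0492, 0, -0.03], [-0.0492, 0, -0.0533], [-0.0492, 0, -0.075], [-0.0492, 0, -0.09], [-0.0492, 0, -0.0983], [-0.0492, 0, -0.1017], [-0.0492, 0, -0.1033], [-0.0492, 0, -0.105], [-0.0492, 0, -0.105]], "delta_rot": [[0, 0, 0], [0, 0, 0], [0, 0, 0], [0, 0, 0], [0, 0, 0], [0, 0, 0], [0, 0, 0], [0, 0, 0], [0, 0, 0], [0, 0, 0], [0, 0, 0], [0, 0, 0]], "jaw": [36, 36, 36, 36, 36, 36, 36, 36, 36, 36, 36, 36]}}

```text
time_s: 26.72
ee_pos: [455.1, 56.9, 261.3]
tcp_rot: [[-0.025, 1.0, 0.001], [1.0, 0.025, -0.0], [-0.0, 0.001, -1.0]]
wrist_force: [-1.3, -0.3, 4.1]
finger_gap: 0.483
gripper_force: 36.1
```

Release, then retreat up and away for a final check.

Converted, 160 mm / 600 = 0.2667, 150 mm / 600 = 0.25.

Request:
{"op": "step_arm", "data": {"delta_pos": [[0, 0, 0], [0, 0, 0], [0, 0, 0], [0, 0, 0], [0, 0, 0.0167], [0, 0, 0.0667], [0, 0, 0.1333], [0, 0, 0.2], [0, 0, 0.25], [0.0333, 0.0333, 0.2667], [0.0833, 0.1, 0.2667], [0.0833, 0.1333, 0.2667]], "delta_rot": [[0, 0, 0], [0, 0, 0], [0, 0, 0], [0, 0, 0], [0, 0, 0], [0, 0, 0], [0, 0, 0], [0, 0, 0], [0, 0, 0], [0, 0, 0], [0, 0, 0], [0, 0, 0]], "jaw": [46, 56, 70, 85, 85, 85, 85, 85, 85, 85, 85, 85]}}

```text
time_s: 28.22
ee_pos: [506.1, 138.7, 421.5]
tcp_rot: [[-0.026, 1.0, 0.001], [1.0, 0.026, 0.002], [0.002, 0.001, -1.0]]
wrist_force: [-0.1, -0.0, -0.4]
finger_gap: 0.993
gripper_force: 0.0
```

Run:
```python
from w import *
a,d=bot.get_image("scene"); b,_=bot.get_image("side")
caps(a,d,cloud("scene",d),HUE)
cv2.imwrite("pics/c7.png",np.hstack([cv2.resize(a[140:320,160:360],None,fx=2.4,fy=2.4),cv2.resize(b[150:330,215:345],None,fx=2.4,fy=2.4)]))
```

```text
pink 163 circle [457.4  55.1] 20.0 mean [459.4  53.8 124.6]
teal 169 circle [459.4 -23. ] 19.5 mean [460.5 -23.9 124.8]
yellow 187 circle [ 460.4 -100.5] 19.9 mean [ 462.  -101.1  124.9]
navy 177 circle [ 462.8 -179.4] 18.8 mean [ 464.1 -179.8  124.8]
```

View pics/c7.png

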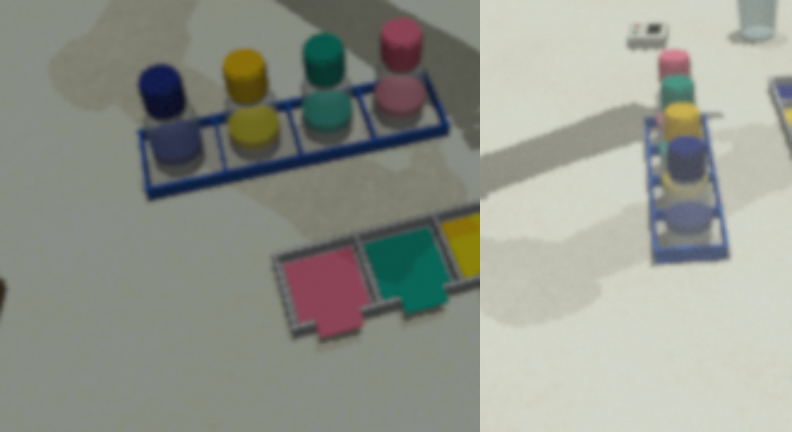

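All four bottles stand upright, one per blue compartment. In the left panel the bases sit at columns 175, 252, 327 and 400, in the order navy, yellow, teal, pink from the right end to the left, and each cap top is at about 125–127 mm.

```bash
python3 -c "
from bench import bot
print(bot.sign_off())"
```

```text
the job is handed in; nothing more can be done
None
```

The four bottles stand upright in the blue rack in reverse order (navy, yellow, teal, pink from right to left, seen from the robot), with the beaker, carton and timer untouched, and the job is handed in at about 28 s.

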